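Dispense a steel ball into a sample tray and hold the tray level over the reader

ROBOT

A 6-joint arm with a two-finger parallel gripper is mounted at the origin on a cart in front of the work surface, level with it; the furniture and walls round the work are solid. World frame = base frame: x ahead of the robot, y to its left, z up, the work surface at z = 0. Lengths are in m, angles in rad, forces in N, time in s.
With the tool pointing down it reaches from about 0.35 to 0.975 m from the base axis. Payload 4.9 kg.
Tool frame: the origin (TCP) lies at the very end of the fingers, on their centre line; the grasp point (between the pads) lies 19 mm behind it (manip.hold_point_z is the distance from the TCP to the grasp point, in m); z points along the fingers, y is the direction in which the jaws open and shut (so a half turn about z gives the same grasp; the last joint's range is limited). The gripper opens to 85 mm and grips with 20 to 120 N. Pads are 22 mm wide; open, the fingers measure 114 mm over their backs; the gripper's body (76 mm by 85 mm) begins 54 mm behind the grasp point. The pads swing forward as they close: fully open they stand 13 mm farther back than shut.
Start: joints at [0.989, 0.053, 1.613, -0, 1.476, -0.119], TCP at [0.279, 0.559, 0.231] pointing down, gripper open.
Joint ranges: [-3.01, 3.01], [-1.01, 2.22], [0.06, 2.58], [-1.02, 4.17], [0.09, 2.62], [-3.14, 3.14]. Speed limits (rad/s): [2.57, 2.57, 3.14, 3.14, 3.14, 3.14].

INTERFACE

Orientations are given as a unit quaternion [w, x, y, z].
In Python, from plant import monitor, grab_frame, camera_params, ticket, manip gives the robot as it stands.
- The arm moves only by the tool play_rows, never from a script. Its argument "commands" is a list of rows, each an object of numbers: "dx", "dy", "dz": the shift along the tool's x, y, z in cm; "rx", "ry", "rz": the turn, a rotation vector about the tool's x, y, z in rad; "claw": the closure, from 0 (fully open) to 1 (shut). In form: [{"dx": .., "dy": .., "dz": .., "rx": .., "ry": .., "rz": .., "claw": ..}, ...]. A call has 1 to 5 rows; each row is the pose to reach, as a shift and turn from the pose measured when the call began, along the tool's axes at that moment; what a row does not reach only later rows make up. A row lasts 1/10 s, in which the tool goes at most 50 mm and 8.59 degrees, less where a joint would pass 70% of its speed; a pose out of reach is approached as far as the arm can. A call with a gripper value outside its range is refused whole. The fingers move at their own pace and stop on an object; the grip force is fixed at half the most. Time passes only in rows, so rows that repeat a pose let the fingers close. It gives the time, the measured TCP pose, the force and the opening at its end, in the units of the state.
- monitor.state(): the state, without advancing time (a new reading comes with each control period).
- grab_frame(name): name is "side" or "top" or "wrist"; returns the picture (400x640x3 uint8, blue, green, red); there is no depth.
- camera_params(name): a dict with "fx", "fy", "cx", "cy" (pixels), "rvec" (rotation vector, rad) and "tvec" (3), from world to camera coordinates, as OpenCV has them; the wrist camera has in their place "tool_from_camera" (4x4, takes a point from camera to tool coordinates, whose origin is the TCP and whose axes are the flange's). Camera axes: x right, y down, z forward; pixel columns grow to the right and rows downward; lengths in m; the calibration is good to about 2 mm. A picture is of the moment at which its call begins: read the wrist's pose just before it. camera_params takes no time and is no camera call.
- ticket.job_done(): hands the job in, once; it reports no verdict.
The state is a dict: "time": time; "joint_pos": joint angles; "joint_vel": joint speeds; "joint_efforts": joint torques, N m; "tool_pos": TCP position; "tool_rot": TCP orientation; "contact_force": force on the tool from outside, world axes, zero at the start; "ft_torque": the same for the moment, N m; "gripper_width": opening from 0.0 (shut) to 1.0 (fully open).
Only numpy, scipy, OpenCV 4.12 (cv2) and the standard library are available. Lean on these libraries where they do the work, as an engineer would, in place of code of your own. Each camera call takes 0.05 s, during which the arm holds its last target.

TASK

Press the dispenser's spring pedal right down to its stop and keep it down for a moment, so that the steel ball rolls out into the round pocket of the sample tray. Then take the tray by its orange fin, lift it with the loose ball in its pocket, carry it without tipping, and finish holding it still and level with the pocket centred over the reader's lens, about 10 cm above the lens. Do not put the tray down or let go at the end, do not touch the ball with the gripper, and leave the timer, small beaker and red pipette bulb where they stand.

Things in the scene. Friction and masses are not known exactly. Their poses are not given: they have to be found in the camera images.
- dispenser: Ball dispenser fixed to the bench: grey base plate 135 x 134 x 8 mm with an open aluminium chute. Origin at bench level, z up. The chute lies at x = +20 mm, slopes 8 degrees down toward the dispenser's -y and ends at y = -70 mm, 20 mm above the bench. Nothing on it is over 105 mm high, pedal pressed or not. The ball waits in the chute behind the red gate blade on the pedal lever.
- pedal (a joint): Angle of the spring pedal, rad: 0 at rest (gate shut), 0.42 pressed down to its stop. The gate lets the ball pass only above about 0.33, and the ball then needs about half a second to roll into the tray. It springs back when let go. It takes about 2 N at the pad to start and 6 N at the stop.
- pedal_pad (a point): Centre of the top of the pedal's dark ribbed rubber pad (48 mm along x, 46 mm along y), on the dispenser's front (-x) side, about 66 mm above the bench at rest. The hinge is parallel to the dispenser's y, 80 mm further along its +x, 45 mm above the bench; at the stop this point is about 35 mm lower and under 3 mm aside.
- tray: Loose sample tray, about 0.2 kg: aluminium plate 54 mm (its x) x 152 mm (its y) x 4 mm, origin at the centre of its underside, z up. White pocket with blue floor at +y, steel counterweight (20 mm high) at -y, orange upright fin in the middle. With the ball it balances under the fin. It stands on the bench with its +y end 2 to 6 mm from the chute's mouth and can be lifted straight up.
- tray_grip (a point): Where to grip the tray: middle of the orange fin, 42 mm above the tray's underside; fingers close along the tray's x. The fin is 10 mm thick (x), 36 mm wide (y), its top 63 mm above the underside. A cross plate 46 mm wide, 29 mm high stands at the tray's y = 22 to 25 mm.
- pocket (a point): Centre of the floor of the tray's round pocket (inner diameter 42 mm, rim 9 mm high), 50 mm from the fin's middle along the tray's +y and 4 mm above the tray's underside.
- ball_center (a point): Centre of the loose steel ball, 20 mm diameter, 33 g. In the pocket it lies 10 mm above the pocket's floor.
- lens (a point): Centre of the lens on top of the fixed grey box-shaped optical reader (96 x 96 mm, top 34 mm above the bench), which looks straight up.
- timer: White kitchen-style lab timer, 62 x 62 x 19 mm, loose bystander; origin at the centre of its underside.
- small_beaker: Small glass beaker, 58 mm across, 68 mm high, near the front edge of the bench, loose bystander; origin at the centre of its underside.
- pipette_bulb: Red rubber pipette bulb, 54 mm across, 88 mm high, loose bystander; origin at the centre of its underside.

How it is judged:
On the way, in this order (a step that is already met when the one before it is completed fails the run):
1. the pedal is pressed down to its stop and kept there for a moment (value of joint pedal above 0.37 rad), for 0.2 s.
2. the tray is lifted clear of the bench in the gripper, upright, with the ball in its pocket (horizontal distance between ball_center and pocket below 0.016 m and z of ball_center in the frame of pocket between 0.005 and 0.016 m and height (world z) of tray above 0.05 m and angle between tray's own z axis and vertical below 0.25 rad and contact force between the fingers and tray above 0.5 N), for 0.2 s.
At the end, for the whole second after the job is handed in: The gripper holds the tray still (under 0.03 m/s and 0.2 rad/s) and level (within 0.12 rad), its pocket centre within 25 mm of the point above the lens and 60 to 140 mm above the lens, with the ball in the pocket, and nothing but the gripper carries the tray (horizontal distance between ball_center and pocket below 0.016 m and z of ball_center in the frame of pocket between 0.005 and 0.016 m and horizontal distance between pocket and lens below 0.025 m and z of pocket in the frame of lens between 0.06 and 0.14 m and angle between tray's own z axis and vertical below 0.12 rad and linear speed of tray below 0.03 m/s and angular speed of tray below 0.2 rad/s and contact force between the fingers and tray above 0.5 N and contact force between tray and reader below 0.1 N and contact force between tray and dispenser below 0.1 N and contact force between tray and pipette_bulb below 0.1 N); the arm keeps its last pose, push and grip.
It fails at once if the tray is tipped by more than about 20 degrees (angle between tray's own z axis and vertical above 0.35 rad).
It fails at once if the gripper touches the ball (contact force between the fingers and ball above 0.3 N).
It fails at once if the tray is lifted and carried without the ball in its pocket (height (world z) of tray above 0.04 m and not (horizontal distance between ball_center and pocket below 0.016 m and z of ball_center in the frame of pocket between 0.005 and 0.016 m)).
It fails at once if the timer, small beaker or red bulb is moved (over 30 mm) (distance of any of timer, small_beaker, pipette_bulb from where it was at the start of the episode above 0.03 m).
It also fails if it takes over 64 s, if anything falls off the work surface, if the arm or the gripper's body presses on something with over 40 N, if the wrist force passes 120 N, or if a joint passes its speed limit or range.

## Working session

There is one attempt and no reset: what is moved stays moved. The work goes in short steps, Python scripts to look and compute and a tool call to move; the robot and the scene stay as the last step left them, time stands still between calls to the robot, and variables do not carry over. Pictures are saved under pics/ and viewed, and the job is handed in when it is done.

Besides the shell and the picture viewer there is one more tool, called after ">>>" as a command line: name --argument value ..., lists and objects as JSON in quotes. play_rows: Moves the arm, as the interface text tells. Its arguments: {"type":"object","properties":{"commands":{"type":"array"}},"required":["commands"]}

```bash
mkdir -p pics; ls; python3 - <<'E'
from plant import monitor, grab_frame, camera_params, ticket, manip
import cv2
print(monitor.state()); print(manip.hold_point_z)
for n in ["side","top","wrist"]:
    im=grab_frame(n); cv2.imwrite(f"pics/{n}0.png",im); print(n,camera_params(n))
E
```

```text
pics
{'time': 0.0, 'joint_pos': array([ 9.88972897e-01,  5.33394221e-02,  1.61429525e+00,  2.74167574e-05,
        1.47598901e+00, -1.18979316e-01]), 'joint_vel': array([-5.09009867e-04,  3.96144241e-03,  2.54945194e-05,  1.13515385e-03,
        4.64674718e-04,  2.43839545e-04]), 'joint_efforts': array([-7.93762520e-04, -3.93711376e+01, -3.70161045e+01, -1.81597507e-04,
        7.47074577e-03, -1.56224921e-06]), 'tool_pos': array([0.27869756, 0.55872954, 0.23007308]), 'tool_rot': array([-3.61416285e-04,  2.29363060e-01,  9.73340411e-01, -9.49120991e-04]), 'contact_force': array([-0.8408325 , -0.00819136,  0.43142593]), 'ft_torque': array([-0.02688806,  0.0303893 , -0.00758073]), 'gripper_width': 1.0020941557960077}
0.0187
side {'fx': 362.3152312055662, 'fy': 362.3152312055662, 'cx': 315.7074511447373, 'cy': 200.04682044161459, 'rvec': array([ 0.32455476, -2.66092734,  1.38043372]), 'tvec': array([0.54335981, 0.16619507, 0.73561129])}
top {'fx': 479.18477196434105, 'fy': 479.18477196434105, 'cx': 326.6093408543681, 'cy': 203.9407479760342, 'rvec': array([ 2.09495633, -2.14412109,  0.17361612]), 'tvec': array([-0.02213453,  0.57790737,  1.22983671])}
wrist {'fx': 287.64075898253793, 'fy': 287.64075898253793, 'cx': 321.7443317389078, 'cy': 201.86002734462562, 'tool_from_camera': array([[-1.47858279e-03, -9.62908573e-01, -2.69823821e-01,
         6.83367938e-02],
       [ 9.99998890e-01, -1.47304529e-03, -2.23009279e-04,
        -1.15762104e-03],
       [-1.82725161e-04, -2.69823851e-01,  9.62909682e-01,
        -1.42394957e-01],
       [ 0.00000000e+00,  0.00000000e+00,  0.00000000e+00,
         1.00000000e+00]])}
```

View pics/top0.png

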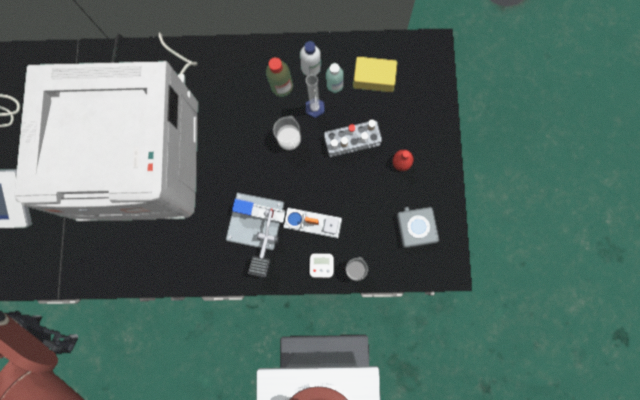

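View pics/side0.png

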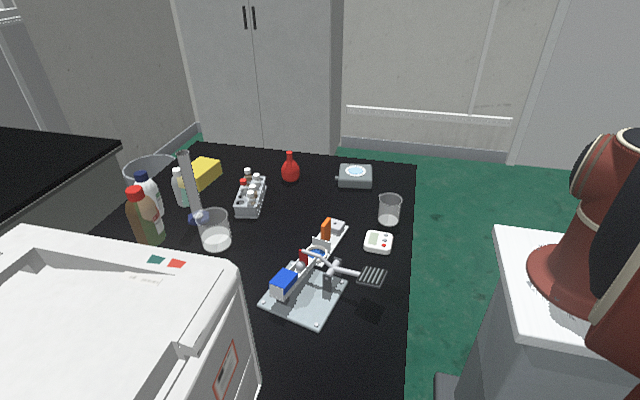

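View pics/wrist0.png

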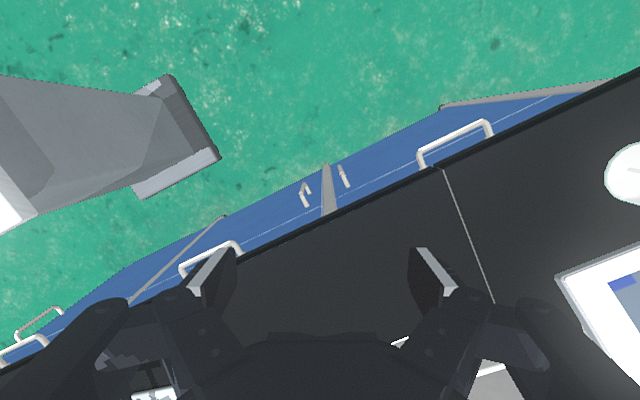

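The top view shows the dispenser at about (257,220) with its pedal pad at (259,267). The tray is at (313,222), the reader lens at (418,226), the timer at (321,265), the beaker at (356,268) and the bulb at (403,160). The side view shows the same things with the pad at (372,276). Next I'll zoom in and measure.

```bash
cat > h.py <<'E'
import numpy as np, cv2
from plant import monitor, grab_frame, camera_params, ticket, manip
from scipy.spatial.transform import Rotation as R
def cam(n,st=None):
    p=camera_params(n); K=(p["fx"],p["fy"],p["cx"],p["cy"])
    if n=="wrist":
        T=p["tool_from_camera"]; q=st["tool_rot"]; Rw=R.from_quat([q[1],q[2],q[3],q[0]]).as_matrix()
        return K,Rw@T[:3,:3],Rw@T[:3,3]+st["tool_pos"]
    r=cv2.Rodrigues(p["rvec"])[0]; return K,r.T,-r.T@p["tvec"]
def ray(c,uv):
    K,Rm,o=c; d=Rm@np.array([(uv[0]-K[2])/K[0],(uv[1]-K[3])/K[1],1]); return o,d/np.linalg.norm(d)
def plane(c,uv,z):
    o,d=ray(c,uv); return o+d*(z-o[2])/d[2]
def proj(c,P):
    K,Rm,o=c; q=Rm.T@(np.asarray(P)-o); return np.array([K[0]*q[0]/q[2]+K[2],K[1]*q[1]/q[2]+K[3]])
def tri(c1,u1,c2,u2):
    o1,d1=ray(c1,u1);o2,d2=ray(c2,u2)
    s=np.linalg.lstsq(np.c_[d1,-d2],o2-o1,rcond=None)[0]
    a=o1+s[0]*d1;b=o2+s[1]*d2; return (a+b)/2,np.linalg.norm(a-b)
E
python3 - <<'E'
import cv2
a=cv2.imread("pics/top0.png")[180:290,215:365]; cv2.imwrite("pics/top0z.png",cv2.resize(a,None,fx=5,fy=5,interpolation=cv2.INTER_NEAREST))
a=cv2.imread("pics/side0.png")[200:340,250:410]; cv2.imwrite("pics/side0z.png",cv2.resize(a,None,fx=4,fy=4,interpolation=cv2.INTER_NEAREST))
a=cv2.imread("pics/top0.png")[140:260,380:460]; cv2.imwrite("pics/top0r.png",cv2.resize(a,None,fx=5,fy=5,interpolation=cv2.INTER_NEAREST))
E
```

```text
(no output)
```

View pics/top0z.png

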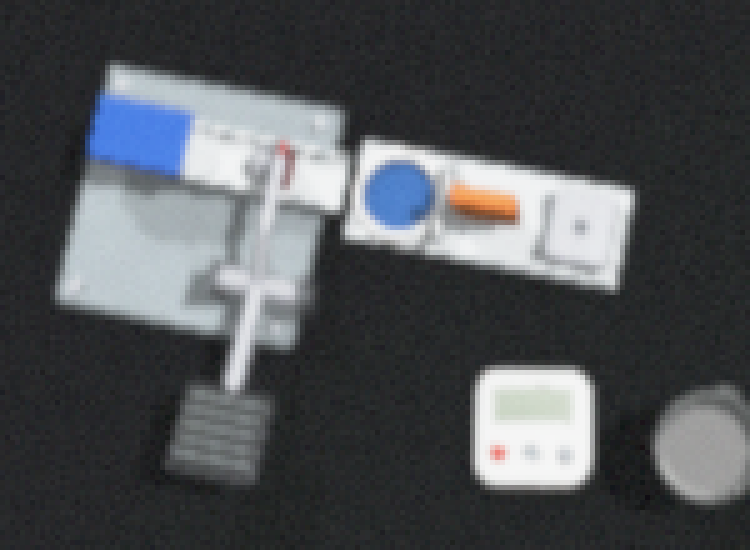

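View pics/side0z.png

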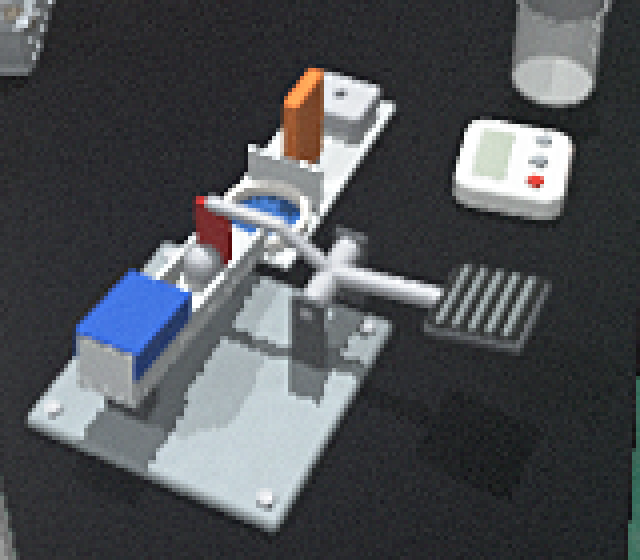

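View pics/top0r.png

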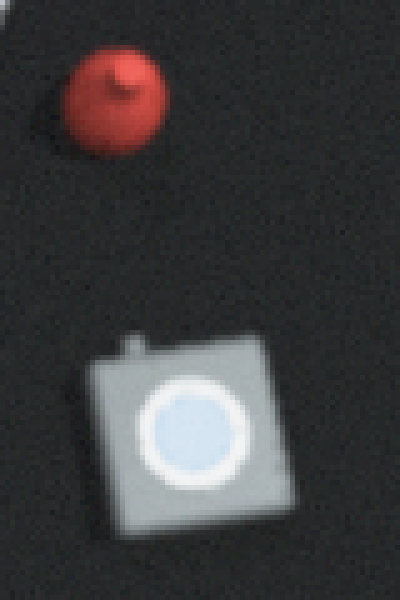

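```bash
python3 - <<'E'
from h import *
ct=cam("top");cs=cam("side")
f=lambda u,v:(u/5+215,v/5+180)
np.set_printoptions(precision=4,suppress=True)
print("cams",ct[2],cs[2])
print("plate");B=[plane(ct,f(*p),.008) for p in [(110,65),(345,107),(295,350),(58,303)]]
print(np.array(B),np.mean(B,0),[np.linalg.norm(B[i]-B[(i+1)%4])for i in range(4)])
B=[plane(ct,f(*p),.004) for p in [(362,138),(634,187),(615,290),(343,240)]]
print("tray");print(np.array(B),np.mean(B,0),[np.linalg.norm(B[i]-B[(i+1)%4])for i in range(4)])
d=(B[0]+B[3]-B[1]-B[2]);print("tray +y yaw",np.arctan2(d[1],d[0]))
im=cv2.imread("pics/top0.png");hsv=cv2.cvtColor(im,cv2.COLOR_BGR2HSV)
def mk(lo,hi,box):
    m=cv2.inRange(hsv,lo,hi);z=np.zeros_like(m);x0,y0,x1,y1=box;z[y0:y1,x0:x1]=m[y0:y1,x0:x1];v,u=np.nonzero(z);return (u.mean(),v.mean()),len(u),cv2.minAreaRect(np.c_[u,v].astype(np.float32))
m=mk((5,120,120),(20,255,255),(290,200,330,240));print("fin",m,plane(ct,m[0],.063))
m=mk((100,120,80),(125,255,255),(285,205,305,232));print("pocket floor",m,plane(ct,m[0],.004))
m=mk((90,20,180),(125,120,255),(405,210,432,242));print("lens",m,plane(ct,m[0],.034))
print("lens hand",plane(ct,(418.6,226.4),.034))
print("pad top", plane(ct,f(222,433),.066), "tri",tri(ct,f(222,433),cs,(488/4+250,303/4+200)))
print("timer",plane(ct,f(533,427),.019),"beaker",plane(ct,f(700,455),.0))
print("bulb",plane(ct,(380+117/5,140+102/5),.035))
E
```

```text
cams [ 0.3476 -0.054   1.3127] [0.3943 0.6233 0.5657]
plate
[[0.6225 0.2144 0.008 ]
 [0.5953 0.0832 0.008 ]
 [0.4612 0.1112 0.008 ]
 [0.49   0.2414 0.008 ]] [0.5422 0.1625 0.008 ] [np.float64(0.1339395607140144), np.float64(0.13701980654710566), np.float64(0.13324390388484206), np.float64(0.13521838798445288)]
tray
[[ 0.5783  0.0743  0.004 ]
 [ 0.5472 -0.0759  0.004 ]
 [ 0.4904 -0.064   0.004 ]
 [ 0.5215  0.0851  0.004 ]] [0.5343 0.0049 0.004 ] [np.float64(0.15340287195062377), np.float64(0.0580409950342109), np.float64(0.1523471254643558), np.float64(0.05784104962567548)]
tray +y yaw 1.3654052169573345
fin ((np.float64(311.3207547169811), np.float64(220.43396226415095)), 53, ((311.0946044921875, 220.43243408203125), (12.494322776794434, 4.1099748611450195), 9.462323188781738)) [0.532  0.0056 0.063 ]
pocket floor ((np.float64(294.47008547008545), np.float64(218.46153846153845)), 117, ((294.5, 218.5), (11.0, 11.0), 90.0)) [0.5474 0.0549 0.004 ]
lens ((np.float64(418.0744680851064), np.float64(226.1968085106383)), 188, ((418.5, 226.0), (14.0, 15.0), 90.0)) [ 0.5138 -0.2791  0.034 ]
lens hand [ 0.5132 -0.2805  0.034 ]
pad top [0.4141 0.1419 0.066 ] tri (array([0.4149, 0.1426, 0.0615]), np.float64(0.001142822620750812))
timer [ 0.416 -0.018  0.019] beaker [ 0.3999 -0.1078  0.    ]
bulb [ 0.6966 -0.2489  0.035 ]
```

```bash
cat >> h.py <<'E'
def Rdown(yaw_y):
    # tool z down, tool y at world angle yaw_y
    y=np.array([np.cos(yaw_y),np.sin(yaw_y),0]);z=np.array([0,0,-1.]);x=np.cross(y,z);return np.c_[x,y,z]
def delta(pos,yaw_y):
    s=monitor.state();q=s["tool_rot"];Rw=R.from_quat([q[1],q[2],q[3],q[0]]).as_matrix()
    d=Rw.T@(np.array(pos)-s["tool_pos"])*100;r=R.from_matrix(Rw.T@Rdown(yaw_y)).as_rotvec()
    print("t",s["time"],"pos",s["tool_pos"].round(4),"F",s["contact_force"].round(1),"w",round(s["gripper_width"],3),"tilt",round(np.degrees(np.arccos(-Rw[2,2])),2))
    print("d cm",d.round(2),"rot",r.round(3))
E
python3 - <<'E'
from h import *
ct=cam("top")
print("printer corner",plane(ct,(195,218),0),plane(ct,(165,200),.3))
delta([.412,.142,.15],1.366)
delta([.35,.35,.20],1.366)
E
```

```text
printer corner [0.55603025 0.33248855 0.        ] [0.54943486 0.31054916 0.3       ]
t 0.15 pos [0.2788 0.5589 0.2304] F [-0.3  0.4 -0.2] w 0.998 tilt 0.09
d cm [-30.53 -31.34   8.08] rot [-0.002 -0.    -0.258]
t 0.15 pos [0.2788 0.5589 0.2304] F [-0.3  0.4 -0.2] w 0.998 tilt 0.09
d cm [-15.7  -15.5    3.06] rot [-0.002 -0.    -0.258]
```

>>> play_rows --commands '[{"dx":-3,"dy":-3,"dz":0,"rz":-0.05,"claw":1},{"dx":-6,"dy":-6,"dz":0.5,"rz":-0.1,"claw":1},{"dx":-9.5,"dy":-9.5,"dz":1,"rz":-0.15,"claw":1},{"dx":-13,"dy":-13,"dz":1.5,"rz":-0.2,"claw":1},{"dx":-16,"dy":-16,"dz":2,"rz":-0.258,"claw":1}]'

```text
invalid input
```

```bash
python3 - <<'E'
from h import *
delta([.412,.142,.15],1.366)
E
```

```text
t 0.15 pos [0.2788 0.5589 0.2304] F [-0.3  0.4 -0.2] w 0.998 tilt 0.09
d cm [-30.53 -31.34   8.08] rot [-0.002 -0.    -0.258]
```

>>> play_rows --commands '[{"dx":-3,"dy":-3,"dz":0,"rx":0,"ry":0,"rz":-0.05,"claw":1},{"dx":-6,"dy":-6,"dz":0.5,"rx":0,"ry":0,"rz":-0.1,"claw":1},{"dx":-9.5,"dy":-9.5,"dz":1,"rx":0,"ry":0,"rz":-0.15,"claw":1},{"dx":-13,"dy":-13,"dz":1.5,"rx":0,"ry":0,"rz":-0.2,"claw":1},{"dx":-16,"dy":-16,"dz":2,"rx":0,"ry":0,"rz":-0.258,"claw":1}]'

```text
time: 0.65
tool_pos: [0.3506, 0.3421, 0.21]
tool_rot: [-0.0, 0.101, 0.995, -0.001]
contact_force: [1.2, -0.5, 0.2]
gripper_width: 0.139
```

```bash
python3 - <<'E'
from h import *
delta([.412,.142,.15],1.366)
E
```

```text
t 0.65 pos [0.3506 0.3421 0.21  ] F [ 1.2 -0.5  0.2] w 0.139 tilt 0.12
d cm [-10.04 -18.35   6.03] rot [-0.002 -0.001  0.002]
```

>>> play_rows --commands '[{"dx":-2,"dy":-3.7,"dz":1,"rx":0,"ry":0,"rz":0,"claw":1},{"dx":-4,"dy":-7.5,"dz":2,"rx":0,"ry":0,"rz":0,"claw":1},{"dx":-6,"dy":-11,"dz":3,"rx":0,"ry":0,"rz":0,"claw":1},{"dx":-8,"dy":-15,"dz":4.5,"rx":0,"ry":0,"rz":0,"claw":1},{"dx":-10,"dy":-18.3,"dz":6,"rx":0,"ry":0,"rz":0,"claw":1}]'

```text
time: 1.15
tool_pos: [0.4117, 0.1407, 0.1498]
tool_rot: [-0.0, 0.101, 0.995, -0.001]
contact_force: [0.1, -0.4, -0.5]
gripper_width: -0.0
```

```bash
python3 - <<'E'
from h import *
delta([.412,.142,.075],1.366)
st=monitor.state();im=grab_frame("wrist");cv2.imwrite("pics/w1.png",im)
print(proj(cam("wrist",st),[.414,.142,.066]))
E
```

```text
t 1.15 pos [0.4117 0.1407 0.1498] F [ 0.1 -0.4 -0.5] w -0.0 tilt 0.11
d cm [-0.    0.14  7.48] rot [-0.002  0.     0.002]
[325.45567265 210.27637784]
```

View pics/w1.png

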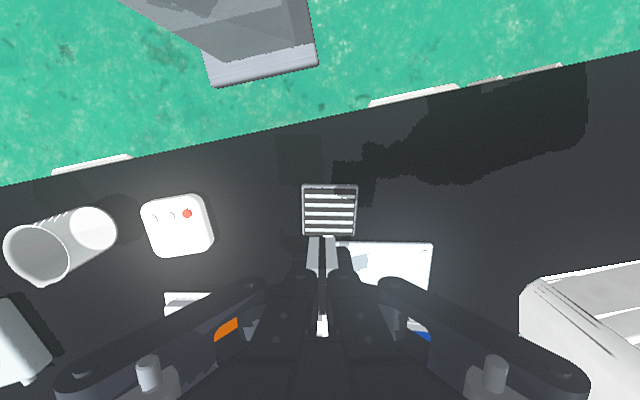

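>>> play_rows --commands '[{"dx":0,"dy":0.2,"dz":2,"rx":0,"ry":0,"rz":0,"claw":1},{"dx":0,"dy":0.3,"dz":4,"rx":0,"ry":0,"rz":0,"claw":1},{"dx":0,"dy":0.3,"dz":6,"rx":0,"ry":0,"rz":0,"claw":1},{"dx":0,"dy":0.3,"dz":7.5,"rx":0,"ry":0,"rz":0,"claw":1},{"dx":0,"dy":0.3,"dz":8.5,"rx":0,"ry":0,"rz":0,"claw":1}]'

```text
time: 1.7
tool_pos: [0.4109, 0.1386, 0.0605]
tool_rot: [-0.003, 0.103, 0.995, -0.004]
contact_force: [-2.1, -0.0, 2.4]
gripper_width: 0.0
```

>>> play_rows --commands '[{"dx":0,"dy":0,"dz":0.5,"rx":0,"ry":0,"rz":0,"claw":1},{"dx":0,"dy":0,"dz":1,"rx":0,"ry":0,"rz":0,"claw":1},{"dx":0,"dy":0,"dz":1.5,"rx":0,"ry":0,"rz":0,"claw":1},{"dx":0,"dy":0,"dz":2,"rx":0,"ry":0,"rz":0,"claw":1}]'

```text
time: 2.1
tool_pos: [0.4111, 0.1387, 0.0408]
tool_rot: [-0.003, 0.103, 0.995, -0.004]
contact_force: [-4.1, 1.0, 4.1]
gripper_width: -0.004
```

>>> play_rows --commands '[{"dx":0,"dy":0.1,"dz":0.4,"rx":0,"ry":0,"rz":0,"claw":1},{"dx":0,"dy":0.2,"dz":0.8,"rx":0,"ry":0,"rz":0,"claw":1}]'

```text
time: 2.3
tool_pos: [0.4121, 0.1398, 0.0331]
tool_rot: [-0.002, 0.103, 0.995, -0.005]
contact_force: [-2.3, -5.1, 6.3]
gripper_width: -0.0
```

```bash
python3 - <<'E'
from h import *
delta([.412,.142,.030],1.366)
im=grab_frame("side");cv2.imwrite("pics/s2.png",cv2.resize(im[150:350,200:450],None,fx=3,fy=3))
E
```

```text
t 2.3 pos [0.4121 0.1398 0.0331] F [-2.3 -5.1  6.3] w -0.0 tilt 0.57
d cm [0.06 0.22 0.31] rot [-0.01  -0.003 -0.002]
```

View pics/s2.png

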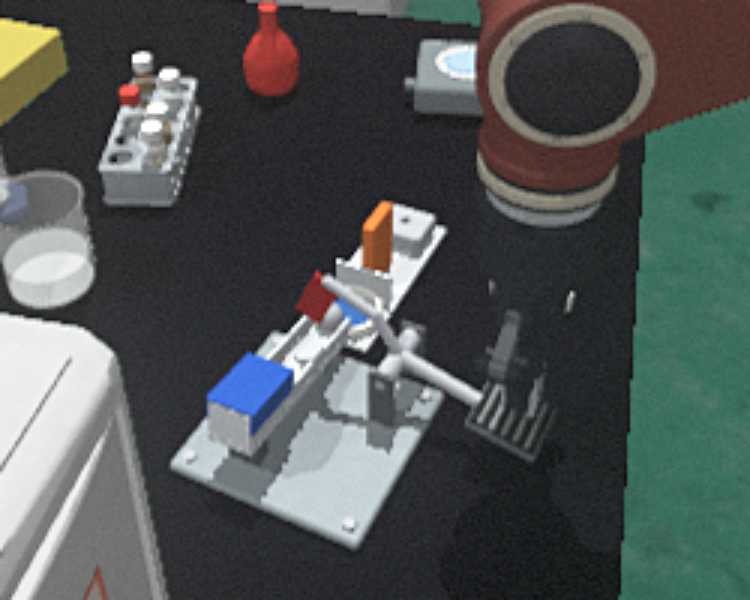

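The pad is nearly down and the ball is rolling past the lifted red gate, at about (330,318) in the crop. I'll press on to the stop.

>>> play_rows --commands '[{"dx":0,"dy":0.1,"dz":0.3,"rx":0,"ry":0,"rz":0,"claw":1},{"dx":0,"dy":0.1,"dz":0.5,"rx":0,"ry":0,"rz":0,"claw":1}]'

```text
time: 2.55
tool_pos: [0.4128, 0.1399, 0.0309]
tool_rot: [-0.003, 0.103, 0.995, -0.007]
contact_force: [-19.7, -6.4, 37.7]
gripper_width: -0.002
```

>>> play_rows --commands '[{"dx":0,"dy":0,"dz":-0.1,"rx":0,"ry":0,"rz":0,"claw":1},{"dx":0,"dy":0,"dz":-0.1,"rx":0,"ry":0,"rz":0,"claw":1},{"dx":0,"dy":0,"dz":-0.1,"rx":0,"ry":0,"rz":0,"claw":1},{"dx":0,"dy":0,"dz":-0.1,"rx":0,"ry":0,"rz":0,"claw":1},{"dx":0,"dy":0,"dz":-0.1,"rx":0,"ry":0,"rz":0,"claw":1}]'

```text
time: 3.05
tool_pos: [0.4131, 0.1398, 0.0328]
tool_rot: [-0.003, 0.103, 0.995, -0.007]
contact_force: [-5.2, -1.6, 8.7]
gripper_width: 0.001
```

```bash
python3 - <<'E'
from h import *
delta([.412,.142,.12],1.366)
im=grab_frame("side");cv2.imwrite("pics/s3.png",cv2.resize(im[180:320,250:410],None,fx=4,fy=4))
E
```

```text
t 3.05 pos [0.4131 0.1398 0.0328] F [-5.2 -1.6  8.7] w 0.001 tilt 0.86
d cm [ 0.19  0.07 -8.72] rot [-0.014 -0.005 -0.001]
```

View pics/s3.png

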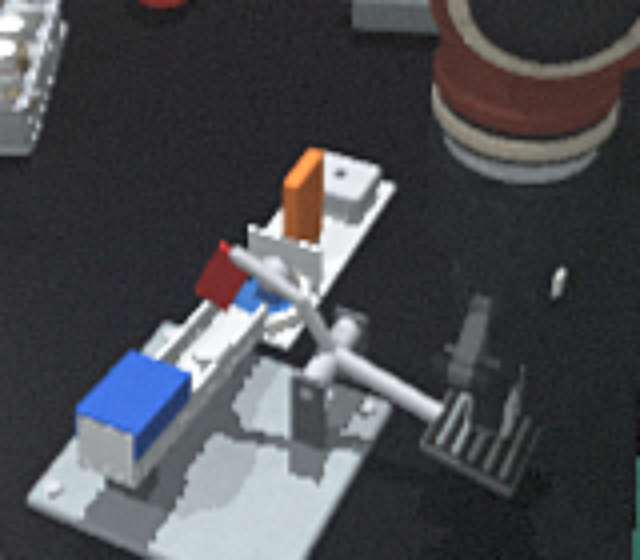

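The ball now sits in the pocket, at about (275,268) in the crop, and the pedal is held at its stop. I'll release it and move up.

>>> play_rows --commands '[{"dx":0,"dy":0,"dz":-1.5,"rx":0,"ry":0,"rz":0,"claw":1},{"dx":0,"dy":0,"dz":-3.5,"rx":0,"ry":0,"rz":0,"claw":1},{"dx":0,"dy":0,"dz":-7,"rx":0,"ry":0,"rz":0,"claw":1},{"dx":0,"dy":0,"dz":-11,"rx":0,"ry":0,"rz":0,"claw":1},{"dx":0,"dy":0,"dz":-15,"rx":0,"ry":0,"rz":0,"claw":1}]'

```text
time: 3.6
tool_pos: [0.4144, 0.1416, 0.1838]
tool_rot: [-0.002, 0.103, 0.995, -0.007]
contact_force: [0.3, -0.4, 0.4]
gripper_width: -0.004
```

```bash
python3 - <<'E'
from h import *
delta([.49,-.02,.20],-.205)
im=grab_frame("top");cv2.imwrite("pics/top2.png",cv2.resize(im[180:290,215:365],None,fx=5,fy=5,interpolation=cv2.INTER_NEAREST))
im=grab_frame("side");cv2.imwrite("pics/s4.png",cv2.resize(im[180:320,250:410],None,fx=4,fy=4))
E
```

```text
t 3.6 pos [0.4144 0.1416 0.1838] F [ 0.3 -0.4  0.4] w -0.004 tilt 0.83
d cm [-10.69 -14.3   -1.46] rot [-0.014  0.009  1.57 ]
```

View pics/s4.png

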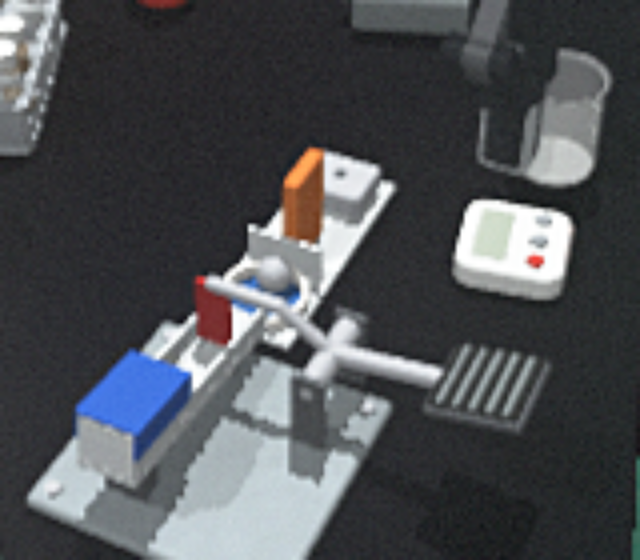

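View pics/top2.png

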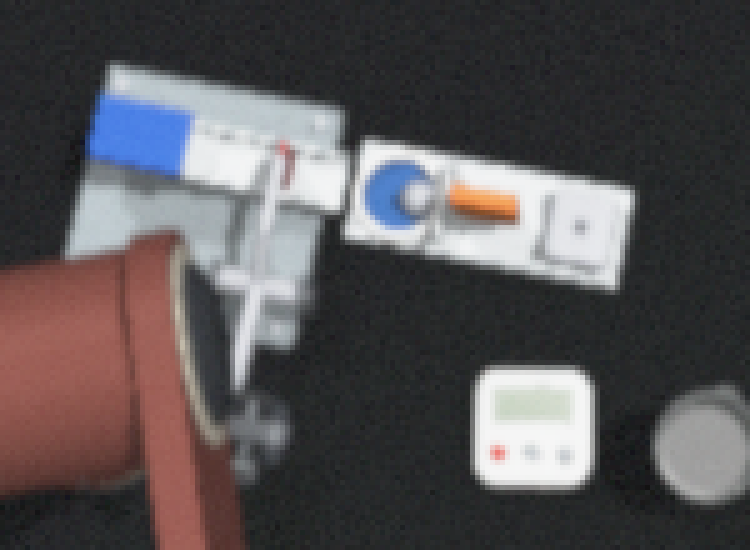

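The ball rests in the pocket at top crop (417,197), against the fin-side rim. The tray has not moved. Next I'll move over the fin, turn 90° and open the gripper.

>>> play_rows --commands '[{"dx":-2.5,"dy":-3,"dz":-0.5,"rx":0,"ry":0,"rz":0.14,"claw":0.3},{"dx":-5,"dy":-6,"dz":-1,"rx":0,"ry":0,"rz":0.28,"claw":0},{"dx":-8,"dy":-9,"dz":-1.5,"rx":0,"ry":0,"rz":0.42,"claw":0},{"dx":-10,"dy":-10.5,"dz":-1.5,"rx":0,"ry":0,"rz":0.56,"claw":0},{"dx":-12,"dy":-11.5,"dz":-1.5,"rx":0,"ry":0,"rz":0.7,"claw":0}]'

```text
time: 4.2
tool_pos: [0.5136, 0.0036, 0.2062]
tool_rot: [0.006, 0.441, 0.898, -0.003]
contact_force: [-0.9, 0.2, 0.1]
gripper_width: 0.843
```

```bash
python3 - <<'E'
from h import *
delta([.533,.0055,.19],-.205)
E
```

```text
t 4.2 pos [0.5136 0.0036 0.2062] F [-0.9  0.2  0.1] w 0.843 tilt 0.81
d cm [-1.01  1.65  1.63] rot [0.005 0.014 0.862]
```

>>> play_rows --commands '[{"dx":-0.5,"dy":0.5,"dz":0,"rx":0,"ry":0,"rz":0.14,"claw":0},{"dx":-1,"dy":1,"dz":0,"rx":0,"ry":0,"rz":0.28,"claw":0},{"dx":-1,"dy":1.6,"dz":0,"rx":0,"ry":0,"rz":0.42,"claw":0},{"dx":-1,"dy":1.6,"dz":0,"rx":0,"ry":0,"rz":0.56,"claw":0},{"dx":-1,"dy":1.6,"dz":0,"rx":0,"ry":0,"rz":0.7,"claw":0}]'

```text
time: 4.7
tool_pos: [0.5328, 0.0053, 0.2051]
tool_rot: [0.007, 0.724, 0.69, -0.001]
contact_force: [0.1, 0.1, 0.0]
gripper_width: 1.0
```

```bash
python3 - <<'E'
from h import *
delta([.533,.0055,.20],-.205)
E
```

```text
t 4.7 pos [0.5328 0.0053 0.2051] F [0.1 0.1 0. ] w 1.0 tilt 0.84
d cm [0.03 0.02 0.51] rot [0.01  0.011 0.157]
```

>>> play_rows --commands '[{"dx":0,"dy":0,"dz":0.2,"rx":0.01,"ry":0.01,"rz":0.1,"claw":0},{"dx":0,"dy":0,"dz":0.5,"rx":0.01,"ry":0.01,"rz":0.157,"claw":0},{"dx":0,"dy":0,"dz":0.5,"rx":0.01,"ry":0.01,"rz":0.157,"claw":0}]'

```text
time: 5.0
tool_pos: [0.5327, 0.0051, 0.1986]
tool_rot: [0.0, 0.776, 0.631, -0.001]
contact_force: [-0.5, -0.4, -0.7]
gripper_width: 1.001
```

```bash
python3 - <<'E'
from h import *
delta([.533,.0055,.10],-.205)
st=monitor.state();im=grab_frame("wrist");cv2.imwrite("pics/w5.png",im)
hsv=cv2.cvtColor(im,cv2.COLOR_BGR2HSV);m=cv2.inRange(hsv,(5,120,100),(20,255,255));v,u=np.nonzero(m)
print("orange",u.min(),u.max(),v.min(),v.max(),len(u))
c=cam("wrist",st);print("exp fin top",proj(c,[.533,.0055,.063]))
for a in(.018,-.018):print(proj(c,np.array([.533,.0055,.063])+a*np.array([.204,.979,0])))
E
```

```text
t 5.0 pos [0.5327 0.0051 0.1986] F [-0.5 -0.4 -0.7] w 1.001 tilt 0.09
d cm [0.06 0.03 9.86] rot [-0.001  0.001 -0.   ]
orange 0 330 164 308 385
exp fin top [322.5105809  190.91946111]
[322.49699507 172.98212613]
[322.52370961 208.25327302]
```

View pics/w5.png

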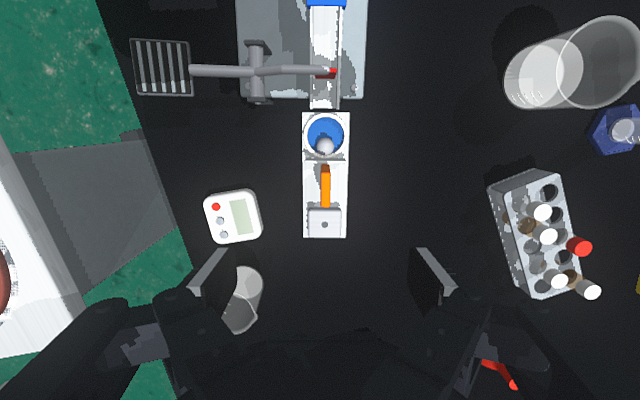

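The fin shows at u≈325.5 against 322.5 expected, about 2–3 mm along tool +y. That roughly agrees with the tray-plate centre from the top view, so I'll shift +0.15 cm and descend. The ball is in the pocket at (324,148).

>>> play_rows --commands '[{"dx":0.05,"dy":0.15,"dz":2,"rx":0,"ry":0,"rz":0,"claw":0},{"dx":0.05,"dy":0.15,"dz":5,"rx":0,"ry":0,"rz":0,"claw":0},{"dx":0.05,"dy":0.15,"dz":7.5,"rx":0,"ry":0,"rz":0,"claw":0},{"dx":0.05,"dy":0.15,"dz":9.5,"rx":0,"ry":0,"rz":0,"claw":0},{"dx":0.05,"dy":0.15,"dz":10,"rx":0,"ry":0,"rz":0,"claw":0}]'

```text
time: 5.55
tool_pos: [0.5323, 0.0054, 0.0958]
tool_rot: [-0.002, 0.775, 0.632, -0.002]
contact_force: [-1.2, -1.1, -0.4]
gripper_width: 1.002
```

```bash
python3 - <<'E'
from h import *
delta([.5345,.0055,.023],-.205)
st=monitor.state();im=grab_frame("wrist");cv2.imwrite("pics/w6.png",im)
c=cam("wrist",st);print("exp fin top",proj(c,[.5345,.0055,.063]))
E
```

```text
t 5.55 pos [0.5323 0.0054 0.0958] F [-1.2 -1.1 -0.4] w 1.002 tilt 0.33
d cm [0.06 0.25 7.28] rot [-0.005  0.002  0.002]
exp fin top [325.77660379 228.022398  ]
```

View pics/w6.png

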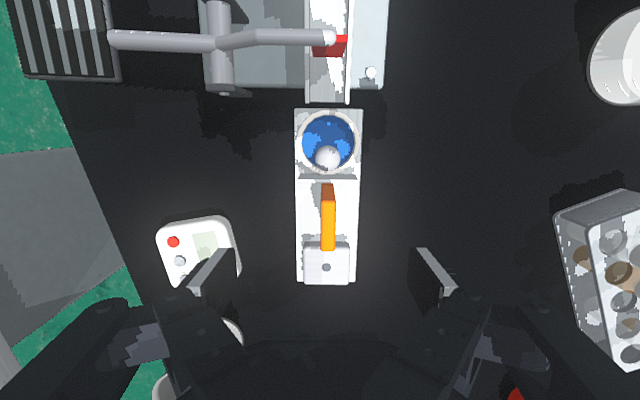

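>>> play_rows --commands '[{"dx":0.1,"dy":0.3,"dz":2,"rx":-0.005,"ry":0,"rz":0,"claw":0},{"dx":0.1,"dy":0.3,"dz":4,"rx":-0.005,"ry":0,"rz":0,"claw":0},{"dx":0.1,"dy":0.3,"dz":5.5,"rx":-0.005,"ry":0,"rz":0,"claw":0},{"dx":0.1,"dy":0.3,"dz":6.7,"rx":-0.005,"ry":0,"rz":0,"claw":0},{"dx":0.1,"dy":0.3,"dz":7.1,"rx":-0.005,"ry":0,"rz":0,"claw":0}]'

```text
time: 6.1
tool_pos: [0.5352, 0.0057, 0.0246]
tool_rot: [0.0, 0.775, 0.632, -0.001]
contact_force: [0.2, -0.2, -0.9]
gripper_width: 0.999
```

```bash
python3 - <<'E'
from h import *
delta([.5355,.0055,.023],-.205)
st=monitor.state();im=grab_frame("wrist");cv2.imwrite("pics/w7.png",im)
c=cam("wrist",st);print("exp fin top",proj(c,[.5355,.0055,.063]))
E
```

```text
t 6.1 pos [0.5352 0.0057 0.0246] F [ 0.2 -0.2 -0.9] w 0.999 tilt 0.1
d cm [-0.02  0.04  0.16] rot [-0.001  0.002  0.002]
exp fin top [323.17544684 291.71695744]
```

View pics/w7.png

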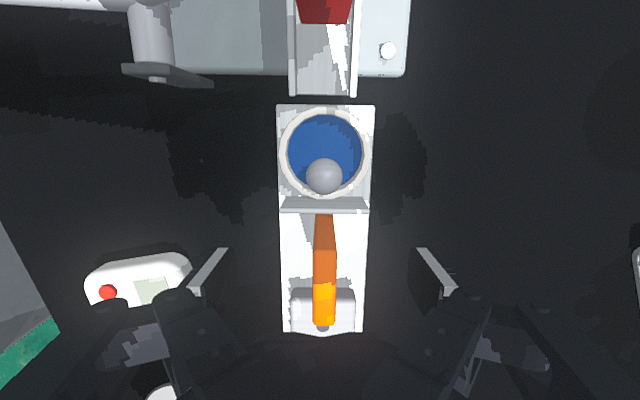

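The fin is centred between the fingers (u≈324 against their midpoint at 322) and the ball is in the pocket at (324,176). I'll close.

>>> play_rows --commands '[{"dx":0,"dy":0.05,"dz":0.1,"rx":0,"ry":0,"rz":0,"claw":0.4},{"dx":0,"dy":0.05,"dz":0.1,"rx":0,"ry":0,"rz":0,"claw":0.6},{"dx":0,"dy":0.05,"dz":0.1,"rx":0,"ry":0,"rz":0,"claw":0.75},{"dx":0,"dy":0.05,"dz":0.1,"rx":0,"ry":0,"rz":0,"claw":0.85},{"dx":0,"dy":0.05,"dz":0.1,"rx":0,"ry":0,"rz":0,"claw":1}]'

```text
time: 6.65
tool_pos: [0.5359, 0.0056, 0.024]
tool_rot: [0.001, 0.775, 0.632, -0.001]
contact_force: [0.3, 0.9, -0.6]
gripper_width: 0.146
```

>>> play_rows --commands '[{"dx":0,"dy":0,"dz":0,"rx":0,"ry":0,"rz":0,"claw":1},{"dx":0,"dy":0,"dz":0,"rx":0,"ry":0,"rz":0,"claw":1},{"dx":0,"dy":0,"dz":0,"rx":0,"ry":0,"rz":0,"claw":1}]'

```text
time: 6.95
tool_pos: [0.5359, 0.0056, 0.024]
tool_rot: [0.001, 0.775, 0.632, -0.001]
contact_force: [0.4, -0.1, 0.1]
gripper_width: 0.107
```

```bash
python3 - <<'E'
from h import *
delta([.5355,.0055,.023],-.205)
st=monitor.state();im=grab_frame("wrist");cv2.imwrite("pics/w8.png",im)
E
```

```text
t 6.95 pos [0.5359 0.0056 0.024 ] F [ 0.4 -0.1  0.1] w 0.107 tilt 0.1
d cm [-0.02 -0.04  0.1 ] rot [0.    0.002 0.002]
```

View pics/w8.png

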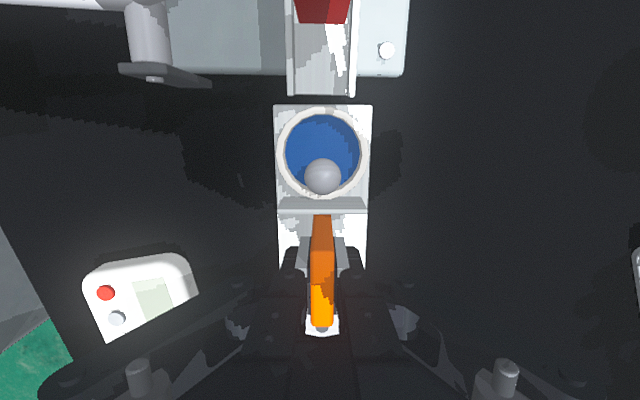

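The fin is gripped: an opening of 0.107 is about 9 mm on the 10 mm fin. I'll lift gently.

>>> play_rows --commands '[{"dx":0,"dy":0,"dz":-0.2,"rx":0,"ry":0,"rz":0,"claw":1},{"dx":0,"dy":0,"dz":-0.6,"rx":0,"ry":0,"rz":0,"claw":1},{"dx":0,"dy":0,"dz":-1.1,"rx":0,"ry":0,"rz":0,"claw":1},{"dx":0,"dy":0,"dz":-1.5,"rx":0,"ry":0,"rz":0,"claw":1},{"dx":0,"dy":0,"dz":-1.7,"rx":0,"ry":0,"rz":0,"claw":1}]'

```text
time: 7.5
tool_pos: [0.5363, 0.0056, 0.0418]
tool_rot: [0.001, 0.775, 0.632, -0.0]
contact_force: [0.8, -0.6, -1.7]
gripper_width: 0.108
```

```bash
python3 - <<'E'
from h import *
delta([.5355,.0055,.155],-.205)
st=monitor.state();im=grab_frame("wrist");cv2.imwrite("pics/w9.png",im)
im=grab_frame("side");cv2.imwrite("pics/s9.png",cv2.resize(im[150:320,220:440],None,fx=3,fy=3))
E
```

```text
t 7.5 pos [0.5363 0.0056 0.0418] F [ 0.8 -0.6 -1.7] w 0.108 tilt 0.11
d cm [ -0.04  -0.07 -11.32] rot [0.001 0.002 0.002]
```

View pics/w9.png

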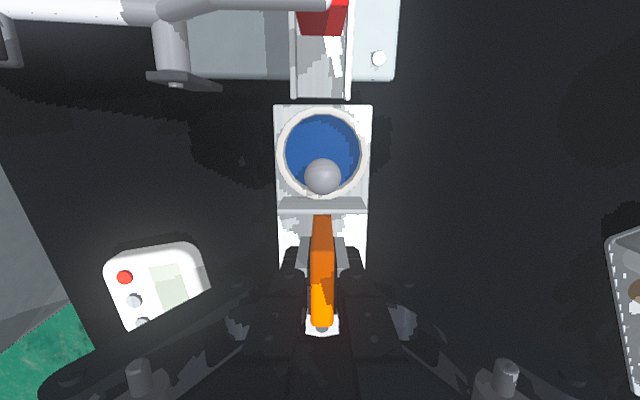

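View pics/s9.png

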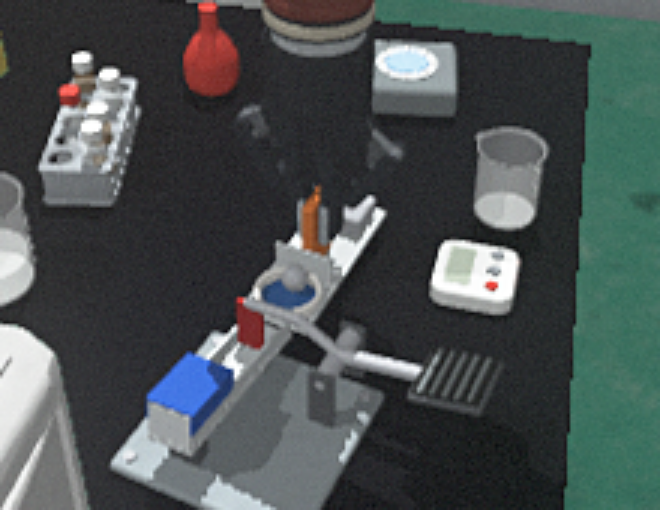

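The tray rises level with the ball in place (wrist view (324,176), unchanged). I'll keep lifting.

>>> play_rows --commands '[{"dx":0,"dy":0,"dz":-0.4,"rx":0,"ry":0,"rz":0,"claw":1},{"dx":0,"dy":0,"dz":-1.2,"rx":0,"ry":0,"rz":0,"claw":1},{"dx":0,"dy":0,"dz":-2.4,"rx":0,"ry":0,"rz":0,"claw":1},{"dx":0,"dy":0,"dz":-3.6,"rx":0,"ry":0,"rz":0,"claw":1},{"dx":0,"dy":0,"dz":-4.8,"rx":0,"ry":0,"rz":0,"claw":1}]'

```text
time: 8.1
tool_pos: [0.5367, 0.0056, 0.0913]
tool_rot: [0.001, 0.775, 0.632, 0.0]
contact_force: [0.3, -0.2, -1.9]
gripper_width: 0.108
```

>>> play_rows --commands '[{"dx":0,"dy":0,"dz":-1.2,"rx":0,"ry":0,"rz":0,"claw":1},{"dx":0,"dy":0,"dz":-2.4,"rx":0,"ry":0,"rz":0,"claw":1},{"dx":0,"dy":0,"dz":-3.6,"rx":0,"ry":0,"rz":0,"claw":1},{"dx":0,"dy":0,"dz":-4.8,"rx":0,"ry":0,"rz":0,"claw":1},{"dx":0,"dy":0,"dz":-5.6,"rx":0,"ry":0,"rz":0,"claw":1}]'

```text
time: 8.6
tool_pos: [0.537, 0.0057, 0.1488]
tool_rot: [0.002, 0.775, 0.632, 0.001]
contact_force: [0.0, -0.7, -2.5]
gripper_width: 0.11
```

>>> play_rows --commands '[{"dx":0,"dy":0,"dz":-0.4,"rx":0,"ry":0,"rz":0,"claw":1},{"dx":0,"dy":0,"dz":-0.6,"rx":0,"ry":0,"rz":0,"claw":1},{"dx":0,"dy":0,"dz":-0.6,"rx":0,"ry":0,"rz":0,"claw":1}]'

```text
time: 8.9
tool_pos: [0.537, 0.0057, 0.1548]
tool_rot: [0.002, 0.775, 0.632, 0.001]
contact_force: [0.7, 1.0, -1.7]
gripper_width: 0.108
```

```bash
python3 - <<'E'
from h import *
delta([.504,-.329,.153],-.205)
st=monitor.state();im=grab_frame("wrist");cv2.imwrite("pics/w10.png",im)
E
```

```text
t 8.9 pos [0.537  0.0057 0.1548] F [ 0.7  1.  -1.7] w 0.108 tilt 0.22
d cm [-33.45   3.53   0.24] rot [0.004 0.001 0.002]
```

View pics/w10.png

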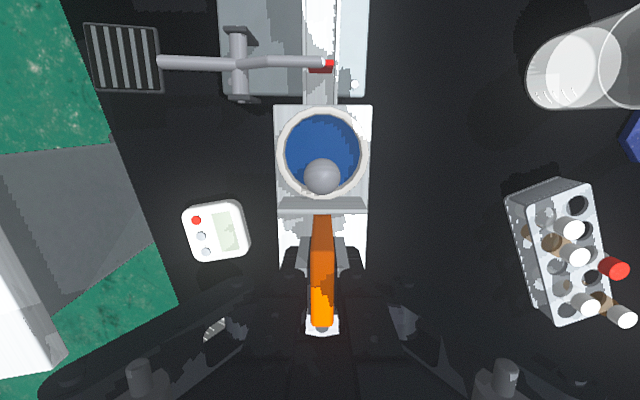

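>>> play_rows --commands '[{"dx":-0.3,"dy":0,"dz":0,"rx":0,"ry":0,"rz":0,"claw":1},{"dx":-1.0,"dy":0.1,"dz":0,"rx":0,"ry":0,"rz":0,"claw":1},{"dx":-2.0,"dy":0.2,"dz":0,"rx":0,"ry":0,"rz":0,"claw":1},{"dx":-3.3,"dy":0.35,"dz":0,"rx":0,"ry":0,"rz":0,"claw":1},{"dx":-4.8,"dy":0.5,"dz":0,"rx":0,"ry":0,"rz":0,"claw":1}]'

```text
time: 9.45
tool_pos: [0.5318, -0.0436, 0.1544]
tool_rot: [0.002, 0.775, 0.632, 0.0]
contact_force: [-0.1, 0.0, -1.3]
gripper_width: 0.11
```

>>> play_rows --commands '[{"dx":-1.5,"dy":0.15,"dz":0,"rx":0,"ry":0,"rz":0,"claw":1},{"dx":-3.0,"dy":0.3,"dz":0,"rx":0,"ry":0,"rz":0,"claw":1},{"dx":-4.5,"dy":0.45,"dz":0,"rx":0,"ry":0,"rz":0,"claw":1},{"dx":-6,"dy":0.6,"dz":0,"rx":0,"ry":0,"rz":0,"claw":1},{"dx":-7.5,"dy":0.8,"dz":0,"rx":0,"ry":0,"rz":0,"claw":1}]'

```text
time: 9.95
tool_pos: [0.5243, -0.12, 0.1546]
tool_rot: [0.002, 0.775, 0.632, 0.0]
contact_force: [0.6, -0.1, -2.4]
gripper_width: 0.109
```

>>> play_rows --commands '[{"dx":-1.5,"dy":0.15,"dz":0,"rx":0,"ry":0,"rz":0,"claw":1},{"dx":-3.0,"dy":0.3,"dz":0,"rx":0,"ry":0,"rz":0,"claw":1},{"dx":-4.5,"dy":0.45,"dz":0,"rx":0,"ry":0,"rz":0,"claw":1},{"dx":-6,"dy":0.6,"dz":0,"rx":0,"ry":0,"rz":0,"claw":1},{"dx":-7.5,"dy":0.8,"dz":0,"rx":0,"ry":0,"rz":0,"claw":1}]'

```text
time: 10.45
tool_pos: [0.5167, -0.1963, 0.1547]
tool_rot: [0.002, 0.775, 0.632, 0.0]
contact_force: [0.0, 0.6, -2.3]
gripper_width: 0.113
```

```bash
python3 - <<'E'
from h import *
delta([.504,-.329,.153],-.205)
E
```

```text
t 10.45 pos [ 0.5167 -0.1963  0.1547] F [ 0.   0.6 -2.3] w 0.113 tilt 0.18
d cm [-13.25   1.43   0.19] rot [0.003 0.002 0.001]
```

>>> play_rows --commands '[{"dx":-1.5,"dy":0.15,"dz":0,"rx":0,"ry":0,"rz":0,"claw":1},{"dx":-3.0,"dy":0.3,"dz":0,"rx":0,"ry":0,"rz":0,"claw":1},{"dx":-4.5,"dy":0.45,"dz":0,"rx":0,"ry":0,"rz":0,"claw":1},{"dx":-6,"dy":0.6,"dz":0,"rx":0,"ry":0,"rz":0,"claw":1},{"dx":-7.5,"dy":0.8,"dz":0,"rx":0,"ry":0,"rz":0,"claw":1}]'

```text
time: 10.95
tool_pos: [0.5092, -0.2726, 0.1548]
tool_rot: [0.002, 0.775, 0.632, 0.0]
contact_force: [0.4, 0.7, -1.9]
gripper_width: 0.109
```

>>> play_rows --commands '[{"dx":-1.5,"dy":0.15,"dz":0,"rx":0,"ry":0,"rz":0,"claw":1},{"dx":-2.8,"dy":0.3,"dz":0.05,"rx":0,"ry":0,"rz":0,"claw":1},{"dx":-3.9,"dy":0.45,"dz":0.1,"rx":0,"ry":0,"rz":0,"claw":1},{"dx":-4.7,"dy":0.55,"dz":0.1,"rx":0,"ry":0,"rz":0,"claw":1},{"dx":-5.1,"dy":0.6,"dz":0.1,"rx":0,"ry":0,"rz":0,"claw":1}]'

```text
time: 11.45
tool_pos: [0.5047, -0.3245, 0.1538]
tool_rot: [0.002, 0.775, 0.631, 0.0]
contact_force: [0.8, -0.9, -2.7]
gripper_width: 0.108
```

```bash
python3 - <<'E'
from h import *
delta([.504,-.329,.153],-.205)
st=monitor.state();im=grab_frame("wrist");cv2.imwrite("pics/w11.png",im)
im=grab_frame("top");cv2.imwrite("pics/t11.png",cv2.resize(im[140:300,330:480],None,fx=4,fy=4))
im=grab_frame("side");cv2.imwrite("pics/s11.png",cv2.resize(im[100:280,220:440],None,fx=3,fy=3))
c=cam("wrist",st);
q=st["tool_rot"];Rw=R.from_quat([q[1],q[2],q[3],q[0]]).as_matrix()
print("pocket from TCP:",st["tool_pos"]+Rw@[.05,0,.0235-.004]," rim px exp",proj(c,st["tool_pos"]+Rw@[.05,0,.0195]))
E
```

```text
t 11.45 pos [ 0.5047 -0.3245  0.1538] F [ 0.8 -0.9 -2.7] w 0.108 tilt 0.18
d cm [-0.45  0.02  0.08] rot [0.003 0.001 0.001]
pocket from TCP: [ 0.51492049 -0.27562225  0.13426222]  rim px exp [322.1380169  153.47783634]
```

View pics/w11.png

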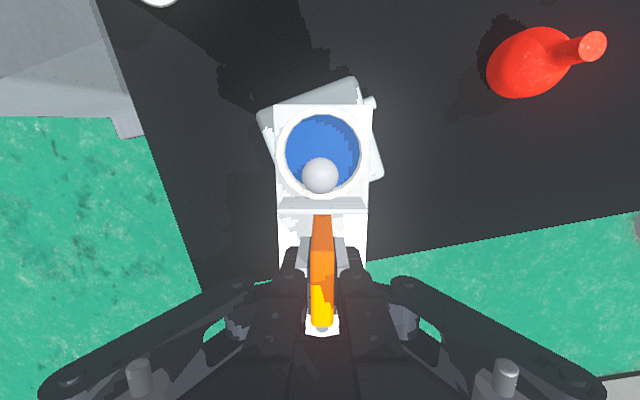

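View pics/t11.png

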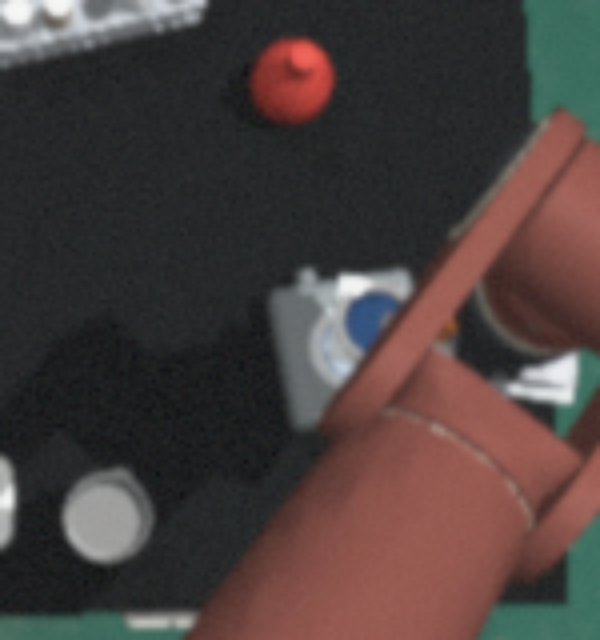

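View pics/s11.png

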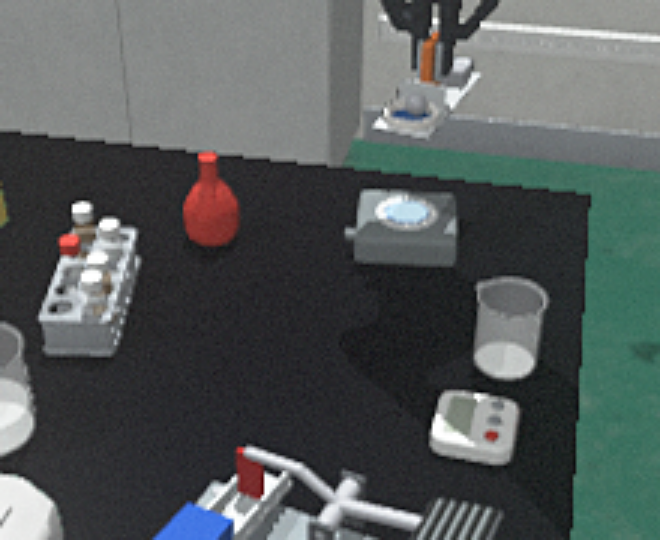

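>>> play_rows --commands '[{"dx":-0.2,"dy":0,"dz":0,"rx":0,"ry":0,"rz":0,"claw":1},{"dx":-0.4,"dy":0,"dz":0,"rx":0,"ry":0,"rz":0,"claw":1},{"dx":-0.5,"dy":0,"dz":0,"rx":0,"ry":0,"rz":0,"claw":1},{"dx":-0.5,"dy":0,"dz":0,"rx":0,"ry":0,"rz":0,"claw":1},{"dx":-0.5,"dy":0,"dz":0,"rx":0,"ry":0,"rz":0,"claw":1}]'

```text
time: 12.1
tool_pos: [0.5039, -0.3285, 0.1539]
tool_rot: [0.001, 0.775, 0.632, 0.0]
contact_force: [-0.3, 0.5, -1.5]
gripper_width: 0.111
```

```bash
python3 - <<'E'
from h import *
delta([.504,-.329,.153],-.205)
st=monitor.state();iw=grab_frame("wrist");cv2.imwrite("pics/w12.png",iw)
it=grab_frame("top");isd=grab_frame("side")
cv2.imwrite("pics/s12.png",cv2.resize(isd[110:190,320:400],None,fx=7,fy=7,interpolation=cv2.INTER_NEAREST))
ct=cam("top");cs=cam("side");cw=cam("wrist",st)
q=st["tool_rot"];Rw=R.from_quat([q[1],q[2],q[3],q[0]]).as_matrix()
P=st["tool_pos"]+Rw@[.05,0,.0195];print("pocket kin",P.round(4),"top px",proj(ct,P),"side px",proj(cs,P),"lens side px",proj(cs,[.5135,-.28,.034]))
h=cv2.cvtColor(iw,cv2.COLOR_BGR2HSV);m=cv2.inRange(h,(100,120,80),(125,255,255));m[:100]=0;m[200:]=0;m[:,:260]=0;m[:,380:]=0
pts=np.argwhere(m)[:,::-1].astype(np.float32);c,r=cv2.minEnclosingCircle(pts)
print("pocket wrist px",c,r,"-> world",plane(cw,c,.134))
h=cv2.cvtColor(it,cv2.COLOR_BGR2HSV);m=cv2.inRange(h,(100,120,80),(125,255,255));m[:,:405]=0;m[:200]=0;m[260:]=0;m[:,440:]=0
pts=np.argwhere(m)[:,::-1].astype(np.float32);c,r=cv2.minEnclosingCircle(pts);print("top blue",c,r,len(pts),"->",plane(ct,c,.134))
E
```

```text
t 12.1 pos [ 0.5039 -0.3285  0.1539] F [-0.3  0.5 -1.5] w 0.111 tilt 0.16
d cm [-0.05  0.02  0.09] rot [0.003 0.001 0.002]
pocket kin [ 0.514  -0.2795  0.1343] top px [425.09747876 220.70463062] side px [357.02409024 138.51232751] lens side px [355.40142056 170.30592201]
pocket wrist px (321.9062194824219, 151.56295776367188) 37.20956802368164 -> world [ 0.51408947 -0.27848378  0.134     ]
top blue (424.21429443359375, 220.07142639160156) 6.328692436218262 83 -> [ 0.51568307 -0.27748769  0.134     ]
```

View pics/s12.png

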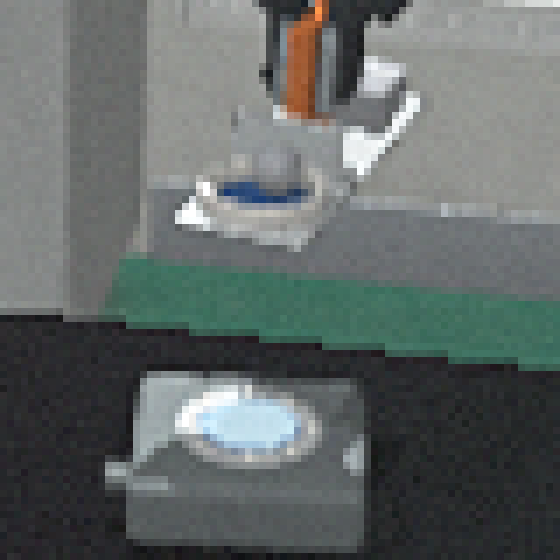

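View pics/w12.png

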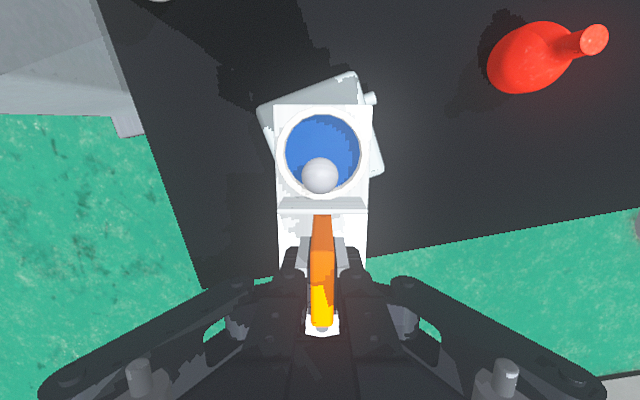

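Kinematics, the wrist view and the top view all put the pocket within about 3 mm of the lens axis and 100 mm above it, with the ball in place. I'll let it settle and hand in.

>>> play_rows --commands '[{"dx":0,"dy":0,"dz":0,"rx":0,"ry":0,"rz":0,"claw":1},{"dx":0,"dy":0,"dz":0,"rx":0,"ry":0,"rz":0,"claw":1},{"dx":0,"dy":0,"dz":0,"rx":0,"ry":0,"rz":0,"claw":1},{"dx":0,"dy":0,"dz":0,"rx":0,"ry":0,"rz":0,"claw":1},{"dx":0,"dy":0,"dz":0,"rx":0,"ry":0,"rz":0,"claw":1}]'

```text
time: 12.75
tool_pos: [0.5039, -0.3285, 0.1538]
tool_rot: [0.001, 0.775, 0.632, 0.0]
contact_force: [1.0, 0.3, -2.5]
gripper_width: 0.11
```

```bash
python3 - <<'E'
from h import *
delta([.504,-.329,.153],-.205); print(abs(monitor.state()["joint_vel"]).max())
print(ticket.job_done())
E
```

```text
t 12.75 pos [ 0.5039 -0.3285  0.1538] F [ 1.   0.3 -2.5] w 0.11 tilt 0.16
d cm [-0.05  0.02  0.08] rot [0.003 0.001 0.001]
0.010880935815136526
the job is handed in; nothing more can be done
None
```

I carried out every step of the task and handed the job in at 12.75 s; no verdict was reported, so I only have my own checks.

- **Pedal and ball:** I pressed the pedal to its stop and held it for more than 0.5 s. The ball rolled into the tray's pocket and stayed there.
- **Tray:** I gripped it by the fin, lifted it and carried it level, and it is now held still over the reader.
- **Final position:** The arm position, wrist camera and top camera put the pocket about 1–3 mm from the lens axis and about 100 mm above the lens.
- **Final hold:** The tool is tilted 0.16° and at rest, with the fingers closed on the fin (opening about 9 mm).
- **Bystanders:** The timer, small beaker and red bulb looked undisturbed in the last pictures. I did not measure their positions again.

**Disagreements:**
- The top camera disagreed with the other two position estimates by about 2 mm, probably because the arm hid part of the pocket.
- The push on the pedal stop briefly reached about 38 N on the vertical axis (about 43 N in all). It was at the fingertips, and I eased it to about 9 N on that axis.

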